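Change the sample slides under the stage clips

ROBOT

A 7-joint arm with a two-finger parallel gripper is mounted at the origin on the work surface. World frame = base frame: x ahead of the robot, y to its left, z up, the work surface at z = 0. Lengths are in m, angles in degrees, forces in N, time in s.
With the tool pointing down it reaches from about 0.35 to 0.775 m from the base axis. Payload 3.1 kg.
Tool frame: the origin (TCP) lies on the centre line of the jaws, within the pads' length; the fingertips stand 17 mm ahead of it and the grasp point (between the pads) lies 2 mm behind it (robot.tip_reach is the distance from the TCP to the fingertips, in m); z points along the fingers, y is the line along which they close (so a half turn about z gives the same grasp; the last joint's range is limited). The gripper opens to 85 mm and grips with 20 to 120 N. Pads are 22 mm wide; open, the fingers measure 114 mm over their backs; the gripper's body (76 mm by 85 mm) begins 54 mm behind the grasp point. The pads swing forward as they close: fully open they stand 13 mm farther back than shut.
Start: joints at [-73.15, 17.813, 0.802, 86.603, -0.252, 75.585, -1.558], TCP at [0.181, 0.519, 0.248] pointing down, gripper open.
Joint ranges: [-154.91, 154.91], [-16.99, 109.72], [-72.82, 74.43], [7.12, 147.25], [-82.49, 262.49], [11.32, 116.49], [-174.64, 174.64]. Speed limits (degrees/s): [159.86, 159.86, 180, 180, 180, 180, 180].

INTERFACE

Orientations are given as [roll, pitch, yaw] about the fixed x, y, z axes, in that order (R = Rz(yaw) Ry(pitch) Rx(roll)).
In Python, from station import robot, fingers, vision, workorder, recognise gives the robot as it stands. Calls block until the motion is done:
- robot.move_to(position, orientation): joint-space move of the TCP to a pose.
- robot.line_to(position, orientation=None, velocity=0.15, f_stop=None): straight line of the TCP; orientation=None keeps the orientation; velocity is the mean speed in m/s. With f_stop (N) it stops when the force on the tool has changed by that much, and returns True; else False.
- robot.move_j(angles): joint-space move.
- fingers.gripper_to(opening, force=None): opening from 0.0 (shut) to 1.0 (fully open); force is the grip in N (None keeps the last); returns when the fingers have stopped.
- robot.pause(seconds).
- robot.inverse_kinematics(position, orientation): joint angles nearest the present ones, or None.
- vision.grab_frame(name): name is "side" or "top"; returns the picture (400x640x3 uint8, red, green, blue); there is no depth.
- vision.calibration(name): a dict with "mtx" (3x3 intrinsics, pixels), "k1" (the pictures are not rectified: a ray, as slopes to the right and down, at radius r is drawn at 1 + k1 r^2 times it, then the intrinsics apply), "extrinsics" (4x4, takes a point from world to camera coordinates). Camera axes: x right, y up, looking along -z (the intrinsics and any distortion apply to the point x, -y, -z); pixel columns grow to the right and rows downward; lengths in m; the calibration is good to about 2 mm. A picture is of the moment at which its call begins. calibration takes no time and is no camera call.
A pose or a line that the arm cannot do raises robot.PlanningError and nothing moves.
- workorder.close_job(): hands the job in; it is judged then, once.
Trained networks look in the newest picture that a camera, given by its name, has taken for a name from the list of things; names that differ only in an ending like _2 or _b are one class to them, and where a whole thing is asked for, a point or a joint stands for the part that bears it (a point fixed in the world has none). Each returns a list of dicts, best first, with "p" (0 to 1); they miss things now and then, are a little off and sometimes report something else, mostly with a low value. They report only what shows in the picture. A call takes as long as a camera call.
- recognise(label, camera): "rect" ([centre column, centre row, width, height] in pixels, round what is visible of it).
Readings, each from a call of its own:
- robot.current_time_s(): time.
- robot.current_joint_positions(): joint angles.
- robot.current_dq(): joint speeds.
- robot.current_joint_torque(): joint torques, N m.
- robot.current_tool_pos(): TCP position.
- robot.current_eef_rot(): TCP orientation.
- robot.current_contact_force(): force on the tool from outside, world axes, zero at the start.
- robot.current_torque(): the same for the moment, N m.
- robot.current_finger_gap(): opening from 0.0 (shut) to 1.0 (fully open).
- robot.current_gripper_force(): force on a finger pad.
Only numpy, scipy, OpenCV 4.12 (cv2) and the standard library are available. Lean on these libraries where they do the work, as an engineer would, in place of code of your own. Each camera call takes 0.05 s, during which the arm holds its last target. There are 200 camera calls.

TASK

First draw every used slide (black grip) out from under its spring clip and lay it flat in the black return tray. Then slide each fresh slide fully home into a bay of its own, front ridge first, so that the ridge lifts the sprung clip and the clip snaps down behind it, and stand the cast disc of the same colour as its grip block upright on the slide's painted circle (a disc whose slide is missing is not needed). Finally press the green lamp button fully down; let the slides lift the clips, never the gripper, and leave the cup, jar and brush where they are.

Things in the scene. Friction and masses are not known exactly. Their poses are not given: they have to be found in the camera images.
- stage: Fixed grey light box, top (stage floor) 24 mm above the table, local x -105 to +120 mm, y +-125 mm, with a 60 mm button ledge at its -y side. Origin: underside, below bay1's home point; +x = push-in direction (away from the robot, some yaw). Three bays along x at y = +84, 0, -84 mm; floor flat and open before x = -26 mm.
- bay0 (a point): Home point of the left (+y) bay, on the stage floor; axes as the stage. A slide is home with its origin here and its +x along the stage's. Two guide rails 8 mm high, 60 mm apart inside, run from x=+2 to +62 mm and flare open towards the robot to about 74 mm at x=-26; end stop at x=+67.
- clip0: Sprung steel clip over bay0, 26 mm wide. Origin: hinge, 106 mm beyond the home point, 20 mm above the stage floor. Nose 41 mm beyond home, 5 mm above floor; upturned lip to 27 mm, 13 mm above floor. Nose load 2-3 N; a slide goes in or out with 3-10 N, its ridge lifting the clip. z axis upright at rest and when snapped, turned 0.09 rad about y on the ridge.
- bay1 (a point): Home point of the middle bay, on the stage floor; axes as the stage. A slide is home with its origin here and its +x along the stage's. Two guide rails 8 mm high, 60 mm apart inside, run from x=+2 to +62 mm and flare open towards the robot to about 74 mm at x=-26; end stop at x=+67.
- clip1: Sprung steel clip over bay1, 26 mm wide. Origin: hinge, 106 mm beyond the home point, 20 mm above the stage floor. Nose 41 mm beyond home, 5 mm above floor; upturned lip to 27 mm, 13 mm above floor. Nose load 2-3 N; a slide goes in or out with 3-10 N, its ridge lifting the clip. z axis upright at rest and when snapped, turned 0.09 rad about y on the ridge.
- bay2 (a point): Home point of the right (-y) bay, on the stage floor; axes as the stage. A slide is home with its origin here and its +x along the stage's. Two guide rails 8 mm high, 60 mm apart inside, run from x=+2 to +62 mm and flare open towards the robot to about 74 mm at x=-26; end stop at x=+67.
- clip2: Sprung steel clip over bay2, 26 mm wide. Origin: hinge, 106 mm beyond the home point, 20 mm above the stage floor. Nose 41 mm beyond home, 5 mm above floor; upturned lip to 27 mm, 13 mm above floor. Nose load 2-3 N; a slide goes in or out with 3-10 N, its ridge lifting the clip. z axis upright at rest and when snapped, turned 0.09 rad about y on the ridge.
- slide_red: Fresh slide (may be absent), at first on the table left of the stage: glass 130 x 56 x 5 mm. Origin: centre of underside; +x to its front. Terracotta red-brown grip block, 20 (x) x 34 (y) mm, 5 to 37 mm above the underside, centred at x=-52. Aluminium ridge across the front: peak 11 mm above the underside at x=+54, flanks 30 deg. Painted circle, 42 mm across, centred at x=-8. About 120 g.
- slide_white: Fresh slide (may be absent), at first on the table left of the stage: glass 130 x 56 x 5 mm. Origin: centre of underside; +x to its front. White grip block, 20 (x) x 34 (y) mm, 5 to 37 mm above the underside, centred at x=-52. Aluminium ridge across the front: peak 11 mm above the underside at x=+54, flanks 30 deg. Painted circle, 42 mm across, centred at x=-8. About 120 g.
- slide_blue: Fresh slide (may be absent), at first on the table left of the stage: glass 130 x 56 x 5 mm. Origin: centre of underside; +x to its front. Blue grip block, 20 (x) x 34 (y) mm, 5 to 37 mm above the underside, centred at x=-52. Aluminium ridge across the front: peak 11 mm above the underside at x=+54, flanks 30 deg. Painted circle, 42 mm across, centred at x=-8. About 120 g.
- old0: Used slide (may be absent), at first home in bay0: glass 130 x 56 x 5 mm. Origin: centre of underside; +x to its front. Black grip block, 20 (x) x 34 (y) mm, 5 to 37 mm above the underside, centred at x=-52. Aluminium ridge across the front: peak 11 mm above the underside at x=+54, flanks 30 deg. Painted circle, 42 mm across, centred at x=-8. About 120 g.
- old1: Used slide (may be absent), at first home in bay1: glass 130 x 56 x 5 mm. Origin: centre of underside; +x to its front. Black grip block, 20 (x) x 34 (y) mm, 5 to 37 mm above the underside, centred at x=-52. Aluminium ridge across the front: peak 11 mm above the underside at x=+54, flanks 30 deg. Painted circle, 42 mm across, centred at x=-8. About 120 g.
- old2: Used slide (may be absent), at first home in bay2: glass 130 x 56 x 5 mm. Origin: centre of underside; +x to its front. Black grip block, 20 (x) x 34 (y) mm, 5 to 37 mm above the underside, centred at x=-52. Aluminium ridge across the front: peak 11 mm above the underside at x=+54, flanks 30 deg. Painted circle, 42 mm across, centred at x=-8. About 120 g.
- cast_red: terracotta red-brown cast sample disc, 32 mm diameter, 22 mm high, standing in a pocket of the pocket tray. Origin: centre of its underside. Mass about 35 g.
- cast_white: white cast sample disc, 32 mm diameter, 22 mm high, standing in a pocket of the pocket tray. Origin: centre of its underside. Mass about 35 g.
- cast_blue: blue cast sample disc, 32 mm diameter, 22 mm high, standing in a pocket of the pocket tray. Origin: centre of its underside. Mass about 35 g.
- pockets: Fixed plywood pocket tray, 56 mm (x) x 150 mm (y), 10 mm high, walls and dividers 4 mm, pocket floor 4 mm above the table; three pockets in a row along y, about 48 mm apart. Origin: centre of its underside.
- return_tray: Fixed black tray, 170 x 170 mm outside, 14 mm high, walls and floor 5 mm. Room for two slides side by side (each 56 mm wide, 72 mm or so between their middles). Origin: centre of its underside.
- lamp (a joint): Green push button of the lamp on the stage's ledge: 0 up, 0.006 m fully pressed (about 4 N), springs back.
- lamp_top (a point): Centre of the button's top face (30 mm diameter).
- cup: Bystander: white plastic mixing cup, 80 mm wide, 90 mm high. Origin: centre of its underside.
- jar: Bystander: amber jar, 70 mm wide, 100 mm high. Origin: centre of its underside.
- brush: Bystander: brush lying on the table beyond the stage. Origin: on its underside, at mid length.

How it is judged (in metres and radians):
On the way, in this order (a step that is already met when the one before it is completed fails the run):
1. every used slide lies flat in the return tray (x of old0 in the frame of return_tray between -0.06 and 0.06 m and y of old0 in the frame of return_tray between -0.06 and 0.06 m and z of each of old0, old1, old2 in the frame of return_tray below 0.014 m and angle between each of old0, old1, old2's own z axis and vertical below 0.12 rad and x of old1 in the frame of return_tray between -0.06 and 0.06 m and y of old1 in the frame of return_tray between -0.06 and 0.06 m and x of old2 in the frame of return_tray between -0.06 and 0.06 m and y of old2 in the frame of return_tray between -0.06 and 0.06 m), for 0.2 s.
2. every fresh slide is home in a bay, its clip snapped down behind the ridge (((x of slide_red in the frame of bay0 between -0.006 and 0.006 m and y of slide_red in the frame of bay0 between -0.005 and 0.005 m and z of slide_red in the frame of bay0 below 0.004 m and angle between the x axis of slide_red and the x axis of stage, either way round below 0.08 rad and angle between clip0's own z axis and vertical below 0.045 rad and z of slide_red in the frame of stage above 0.018 m) or (x of slide_red in the frame of bay1 between -0.006 and 0.006 m and y of slide_red in the frame of bay1 between -0.005 and 0.005 m and z of slide_red in the frame of bay1 below 0.004 m and angle between the x axis of slide_red and the x axis of stage, either way round below 0.08 rad and angle between clip1's own z axis and vertical below 0.045 rad and z of slide_red in the frame of stage above 0.018 m) or (x of slide_red in the frame of bay2 between -0.006 and 0.006 m and y of slide_red in the frame of bay2 between -0.005 and 0.005 m and z of slide_red in the frame of bay2 below 0.004 m and angle between the x axis of slide_red and the x axis of stage, either way round below 0.08 rad and angle between clip2's own z axis and vertical below 0.045 rad and z of slide_red in the frame of stage above 0.018 m)) and ((x of slide_white in the frame of bay0 between -0.006 and 0.006 m and y of slide_white in the frame of bay0 between -0.005 and 0.005 m and z of slide_white in the frame of bay0 below 0.004 m and angle between the x axis of slide_white and the x axis of stage, either way round below 0.08 rad and angle between clip0's own z axis and vertical below 0.045 rad and z of slide_white in the frame of stage above 0.018 m) or (x of slide_white in the frame of bay1 between -0.006 and 0.006 m and y of slide_white in the frame of bay1 between -0.005 and 0.005 m and z of slide_white in the frame of bay1 below 0.004 m and angle between the x axis of slide_white and the x axis of stage, either way round below 0.08 rad and angle between clip1's own z axis and vertical below 0.045 rad and z of slide_white in the frame of stage above 0.018 m) or (x of slide_white in the frame of bay2 between -0.006 and 0.006 m and y of slide_white in the frame of bay2 between -0.005 and 0.005 m and z of slide_white in the frame of bay2 below 0.004 m and angle between the x axis of slide_white and the x axis of stage, either way round below 0.08 rad and angle between clip2's own z axis and vertical below 0.045 rad and z of slide_white in the frame of stage above 0.018 m)) and ((x of slide_blue in the frame of bay0 between -0.006 and 0.006 m and y of slide_blue in the frame of bay0 between -0.005 and 0.005 m and z of slide_blue in the frame of bay0 below 0.004 m and angle between the x axis of slide_blue and the x axis of stage, either way round below 0.08 rad and angle between clip0's own z axis and vertical below 0.045 rad and z of slide_blue in the frame of stage above 0.018 m) or (x of slide_blue in the frame of bay1 between -0.006 and 0.006 m and y of slide_blue in the frame of bay1 between -0.005 and 0.005 m and z of slide_blue in the frame of bay1 below 0.004 m and angle between the x axis of slide_blue and the x axis of stage, either way round below 0.08 rad and angle between clip1's own z axis and vertical below 0.045 rad and z of slide_blue in the frame of stage above 0.018 m) or (x of slide_blue in the frame of bay2 between -0.006 and 0.006 m and y of slide_blue in the frame of bay2 between -0.005 and 0.005 m and z of slide_blue in the frame of bay2 below 0.004 m and angle between the x axis of slide_blue and the x axis of stage, either way round below 0.08 rad and angle between clip2's own z axis and vertical below 0.045 rad and z of slide_blue in the frame of stage above 0.018 m))), for 0.2 s.
3. each fresh slide, still home, carries the disc of its colour on the circle (all of step 2 and x of cast_red in the frame of slide_red between -0.017 and 0.001 m and y of cast_red in the frame of slide_red between -0.009 and 0.009 m and z of cast_red in the frame of slide_red between 0.001 and 0.01 m and angle between the z axis of cast_red and the z axis of slide_red, either way round below 0.12 rad and x of cast_white in the frame of slide_white between -0.017 and 0.001 m and y of cast_white in the frame of slide_white between -0.009 and 0.009 m and z of cast_white in the frame of slide_white between 0.001 and 0.01 m and angle between the z axis of cast_white and the z axis of slide_white, either way round below 0.12 rad and x of cast_blue in the frame of slide_blue between -0.017 and 0.001 m and y of cast_blue in the frame of slide_blue between -0.009 and 0.009 m and z of cast_blue in the frame of slide_blue between 0.001 and 0.01 m and angle between the z axis of cast_blue and the z axis of slide_blue, either way round below 0.12 rad), for 0.2 s.
4. the lamp button is pressed fully (value of joint lamp above 0.0045 m), for 0.02 s.
At the end, for the whole second after the job is handed in: Used slides flat in the return tray; each fresh slide flat, within 6 mm along and 5 mm across of a bay's home point and 0.08 rad, clip nose down behind its ridge; its disc upright on the glass within 9 mm each way of the circle's centre; button pressed and up again; all at rest (all of step 1 and all of step 3 and linear speed of each of slide_red, slide_white, slide_blue, old0, old1, old2, cast_red, cast_white, cast_blue below 0.02 m/s and value of joint lamp below 0.002 m); the robot touches nothing.
It fails at once if a clip is lifted or pushed by the gripper's fingers (more than 3 N) (contact force between the fingers and clip0 above 3 N or contact force between the fingers and clip1 above 3 N or contact force between the fingers and clip2 above 3 N).
It fails at once if cup, jar or brush moved more than 30 mm (distance of any of cup, jar, brush from where it was at the start of the episode above 0.03 m).
Of slide_red, slide_white, slide_blue only 2 to 3 are there at a start; the rules pass over those that are not, and their reading is None.
Of old0, old1, old2 only 1 to 2 are there at a start; the rules pass over those that are not, and their reading is None.
At some moment in a run one of slide_red, slide_white, slide_blue may be knocked a few centimetres aside while the robot is not near it.
Once in a run the grip may slacken for a moment while it holds something.
It also fails if it takes over 210 s, if anything falls off the work surface, if the arm or the gripper's body presses on something with over 40 N, if the wrist force passes 120 N, or if a joint passes its speed limit or range.

## Working session

There is one attempt and no reset: what is moved stays moved. The work goes in short steps, each a Python script; the robot and the scene stay as the last script left them, time stands still between calls to the robot, and variables do not carry over. Pictures are saved under pics/ and viewed, at most 14 in all, crops included, and the job is handed in when it is done.

```bash
ls; mkdir -p pics; python3 - <<'E'
from station import robot, fingers, vision, workorder, recognise
import cv2, numpy as np
for n in ("side","top"):
    f=vision.grab_frame(n); cv2.imwrite(f"pics/{n}0.png",f[:,:,::-1])
    c=vision.calibration(n); print(n,np.array(c["mtx"]).round(1).tolist(),c["k1"],np.array(c["extrinsics"]).round(3).tolist())
    for l in "stage clip0 slide_red slide_white slide_blue old0 old1 cast_red cast_white cast_blue pockets return_tray lamp cup jar brush".split():
        print(l,[(np.round(d["rect"]).astype(int).tolist(),round(d["p"],2)) for d in recognise(l,n)[:4]])
print(robot.current_time_s())
E
```

```text
pics
side [[458.5, 0.0, 318.9], [0.0, 458.5, 192.7], [0.0, 0.0, 1.0]] -0.05710364985087082 [[0.808, -0.589, 0.011, -0.52], [0.407, 0.572, 0.713, -0.282], [-0.426, -0.572, 0.701, -0.852], [0.0, 0.0, 0.0, 1.0]]
stage [([298, 213, 139, 125], 0.9), ([255, 140, 45, 28], 0.22)]
clip0 [([341, 202, 32, 24], 0.86), ([295, 167, 29, 21], 0.85), ([318, 185, 36, 23], 0.51)]
slide_red []
slide_white [([217, 155, 41, 33], 0.64)]
slide_blue [([253, 140, 42, 32], 0.7)]
old0 [([317, 221, 58, 37], 0.96), ([296, 201, 56, 38], 0.81)]
old1 [([317, 221, 58, 37], 0.96), ([296, 201, 56, 38], 0.81)]
cast_red [([396, 279, 18, 21], 0.59), ([302, 214, 135, 125], 0.54), ([321, 248, 14, 10], 0.41)]
cast_white []
cast_blue [([380, 264, 20, 17], 0.72), ([320, 246, 17, 10], 0.27)]
pockets [([380, 269, 64, 56], 0.57)]
return_tray [([344, 344, 123, 111], 0.68), ([297, 167, 33, 25], 0.58)]
lamp [([322, 245, 14, 12], 0.52), ([302, 216, 137, 125], 0.39)]
cup [([355, 153, 32, 40], 0.56)]
jar [([295, 118, 25, 42], 0.65)]
brush [([408, 217, 59, 62], 0.62)]
top [[458.5, 0.0, 318.0], [0.0, 458.5, 202.7], [0.0, 0.0, 1.0]] -0.11
[... 386 characters left out ...]
, 153, 70, 21], 0.69)]
old0 [([305, 217, 28, 43], 0.92), ([334, 216, 25, 48], 0.76)]
old1 [([305, 217, 28, 43], 0.92), ([334, 216, 25, 48], 0.76)]
cast_red [([412, 202, 12, 14], 0.6)]
cast_white [([214, 159, 28, 33], 0.73), ([428, 264, 63, 65], 0.64), ([375, 206, 5, 12], 0.51)]
cast_blue [([391, 208, 11, 12], 0.59)]
pockets [([393, 207, 55, 18], 0.87), ([301, 194, 14, 36], 0.43)]
return_tray [([429, 264, 64, 64], 0.78)]
lamp [([361, 232, 14, 9], 0.52), ([306, 217, 27, 47], 0.33)]
cup [([292, 142, 24, 36], 0.93), ([306, 219, 28, 45], 0.7), ([367, 153, 73, 23], 0.21)]
jar [([214, 160, 27, 30], 0.85), ([336, 194, 11, 30], 0.37)]
brush [([366, 152, 71, 19], 0.86), ([201, 204, 47, 30], 0.22)]
1.7
```

```bash
python3 - <<'E'
import cv2
t=cv2.imread("pics/top0.png"); s=cv2.imread("pics/side0.png")
cv2.imwrite("pics/top0z.png",cv2.resize(t[120:310,165:475],None,fx=2.58,fy=2.58,interpolation=cv2.INTER_CUBIC))
cv2.imwrite("pics/side0z.png",cv2.resize(s[90:410,180:460],None,fx=1.87,fy=1.87,interpolation=cv2.INTER_CUBIC))
E
```

```text
(no output)
```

View pics/top0z.png

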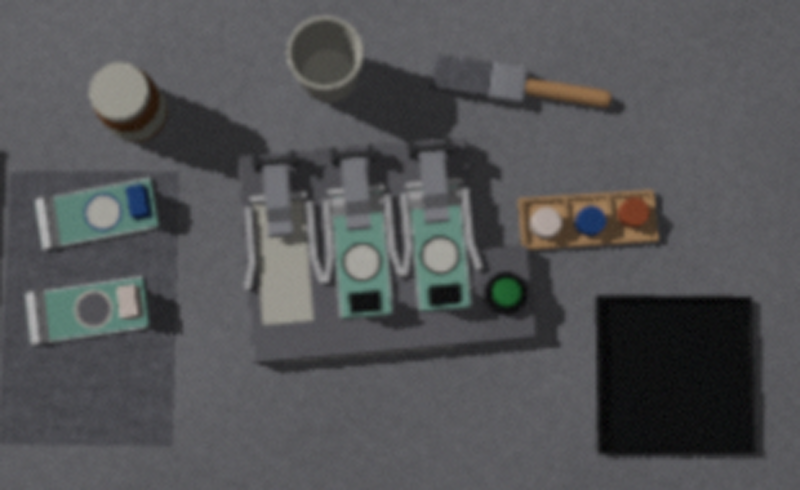

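View pics/side0z.png

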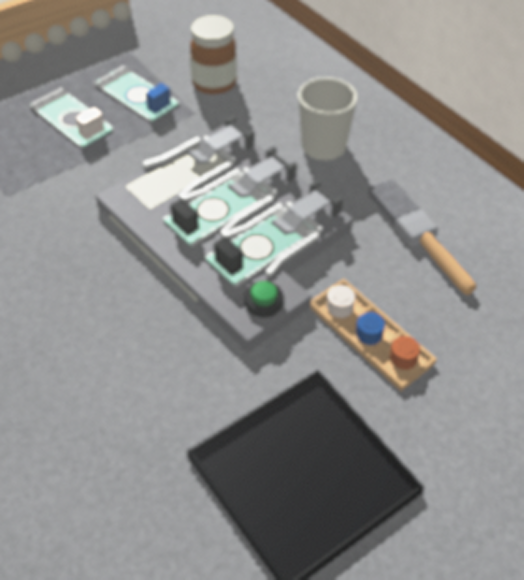

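Top view (crop; px = crop/2.58 + (165,120)): the white slide's grip is at about (215,237) and the blue one's at (219,198), both with ridges pointing left (+y). Bay0 is empty. Black grips sit in bay1 at (307,237) and bay2 at (337,234), with the button at (361,233). The discs, left to right, are white, blue and red, and the tray is at (428,265). The side view agrees, and there is no red slide.

```bash
cat > h.py <<'E'
from station import robot, fingers, vision, workorder, recognise
import cv2, numpy as np
def ray(cam,uv):
    c=vision.calibration(cam); E=np.array(c["extrinsics"]); R,t=E[:3,:3],E[:3,3]
    p=cv2.undistortPoints(np.array(uv,float).reshape(-1,1,2),np.array(c["mtx"]),np.array([c["k1"],0,0,0.])).reshape(-1,2)
    return -R.T@t, np.c_[p[:,0],-p[:,1],-np.ones(len(p))]@R
def px2w(cam,uv,z):
    o,d=ray(cam,uv); return (o+d*((z-o[2])/d[:,2])[:,None])[:,:2]
def masks(f):
    hsv=cv2.cvtColor(cv2.GaussianBlur(f,(3,3),0),cv2.COLOR_RGB2HSV); H,S,V=[hsv[...,i].astype(int) for i in range(3)]
    return dict(teal=(H>70)&(H<95)&(S>60)&(V>60), blue=(H>100)&(H<125)&(S>120)&(V>40), red=((H<14)|(H>170))&(S>120)&(V>60),
      green=(H>50)&(H<75)&(S>150)&(V>40), black=(V<32), white=(V>150)&(S<60), wood=(H>8)&(H<25)&(S>80)&(V>90), beige=(V>110)&(S<80))
def blobs(m,box,amin=12):
    x0,y0,x1,y1=box; k=np.zeros(m.shape,np.uint8); k[y0:y1,x0:x1]=m[y0:y1,x0:x1]
    cs,_=cv2.findContours(k,cv2.RETR_EXTERNAL,cv2.CHAIN_APPROX_NONE)
    return sorted([c for c in cs if cv2.contourArea(c)>amin],key=cv2.contourArea,reverse=True)
def rectw(c,z,cam="top"):
    w=px2w(cam,c.reshape(-1,2),z)*1000
    (cx,cy),(a,b),th=cv2.minAreaRect(w.astype(np.float32))
    if a<b: a,b,th=b,a,th+90
    return np.round([cx,cy,a,b,(th+90)%180-90],1)   # mm, long-axis angle (deg)
E
python3 - <<'E'
from h import *
f=vision.grab_frame("top"); M=masks(f)
def show(k,box,z,n=4,amin=12):
    for c in blobs(M[k],box,amin)[:n]: print(k,z,rectw(c,z).tolist(),np.round(cv2.minEnclosingCircle(c)[0]).tolist())
show("teal",(170,180,240,260),.005); show("teal",(280,190,360,245),.029)
show("blue",(205,185,232,215),.021); show("white",(200,225,232,250),.021)
show("black",(290,225,350,245),.045)
show("beige",(255,190,290,250),.024)
show("white",(365,195,382,215),.015);show("blue",(382,195,400,215),.015);show("red",(400,195,425,215),.015)
show("green",(350,220,375,245),.036); show("wood",(360,190,430,222),.008); show("black",(385,225,480,310),.014)
for uv in [(312,229),(337,231),(219,198),(214,237)]: print(uv,f[uv[1],uv[0]],f[uv[1]+6,uv[0]])
E
```

```text
teal 0.005 [629.0, 325.5, 46.9, 40.7, 13.7] [195.0, 204.0]
teal 0.005 [522.7, 336.4, 47.9, 34.9, 13.4] [190.0, 242.0]
teal 0.005 [640.5, 266.7, 52.4, 46.4, -78.4] [215.0, 200.0]
teal 0.005 [514.5, 266.2, 40.0, 9.3, -84.9] [214.0, 244.0]
teal 0.029 [552.3, -75.1, 46.3, 44.6, -85.8] [336.0, 230.0]
teal 0.029 [545.4, 8.3, 45.6, 44.1, -82.7] [306.0, 232.0]
teal 0.029 [606.2, 14.8, 44.7, 36.3, -85.7] [304.0, 211.0]
teal 0.029 [616.1, -69.0, 44.0, 33.9, -85.4] [334.0, 208.0]
blue 0.021 [643.4, 255.2, 35.2, 21.7, 11.4] [218.0, 198.0]
white 0.021 [536.4, 263.5, 28.0, 16.7, 1.8] [214.0, 236.0]
black 0.045 [542.7, -77.0, 24.5, 13.6, -89.9] [337.0, 234.0]
black 0.045 [534.4, 8.4, 21.7, 13.6, -89.8] [306.0, 236.0]
beige 0.024 [590.1, 92.0, 155.0, 68.0, 5.9] [274.0, 218.0]
beige 0.024 [594.0, 133.7, 86.6, 11.1, 1.1] [260.0, 216.0]
white 0.015 [624.2, -187.5, 28.5, 25.6, -89.8] [376.0, 205.0]
blue 0.015 [624.3, -237.0, 25.8, 25.6, -1.2] [393.0, 205.0]
red 0.015 [634.5, -284.3, 40.3, 34.3, -89.8] [410.0, 202.0]
green 0.036 [544.9, -141.9, 27.4, 27.0, -45.2] [361.0, 233.0]
wood 0.008 [628.0, -236.2, 150.3, 55.3, -85.0] [392.0, 203.0]
wood 0.008 [614.0, -286.5, 49.0, 20.0, -89.9] [410.0, 212.0]
wood 0.008 [605.3, -230.6, 34.2, 8.5, -89.9] [391.0, 214.0]
black 0.014 [457.8, -327.7, 169.0, 166.1, 89.3] [427.0, 265.0]
(312, 229) [100 138 126] [48 65 60]
(337, 231) [25 32 29] [29 39 37]
(219, 198) [ 29  56 103] [31 48 60]
(214, 237) [173 162 156] [ 98 105  99]
```

```bash
python3 - <<'E'
from h import *
f=vision.grab_frame("top"); M=masks(f)
hsv=cv2.cvtColor(f,cv2.COLOR_RGB2HSV)
def hull(m,box,z,amin=4):
    b=blobs(m,box,amin); c=cv2.convexHull(np.vstack(b)); return rectw(c,z).tolist()
for n,b in dict(blue=(178,185,228,220),white=(173,222,225,262),o1=(291,195,320,250),o2=(322,190,352,250)).items():
    z=.005 if n in("blue","white") else .029
    for s in (40,60): 
        H,S,V=[hsv[...,i].astype(int) for i in range(3)]
        t=(H>65)&(H<100)&(S>s)&(V>60); print(n,s,hull(t,b,z))
V=cv2.GaussianBlur(f,(3,3),0).max(2)
for th in (36,42,48): 
    for b in ((295,228,320,245),(326,228,350,245)): print(th,[rectw(c,.045).tolist() for c in blobs(V<th,b)[:1]])
np.set_printoptions(linewidth=200)
print(f[226:248,296:320].max(2))
E
```

```text
blue 40 [635.3, 293.7, 110.3, 52.1, -78.8]
blue 60 [635.1, 293.1, 108.2, 47.6, -78.4]
white 40 [528.0, 300.4, 110.9, 52.2, -81.5]
white 60 [528.3, 300.1, 108.5, 47.8, -81.5]
o1 40 [573.9, 11.9, 110.7, 52.4, 6.7]
o1 60 [574.4, 11.8, 104.9, 47.6, 5.7]
o2 40 [581.7, -72.1, 111.2, 53.3, 6.9]
o2 60 [582.2, -72.0, 106.3, 49.2, 6.5]
36 [[534.4, 7.0, 24.4, 13.6, -89.8]]
36 [[541.4, -75.9, 28.2, 14.3, -80.4]]
42 [[534.4, 8.4, 27.1, 13.6, -89.8]]
42 [[541.3, -75.6, 27.2, 16.3, -89.9]]
48 [[533.0, 8.4, 27.1, 16.3, -89.8]]
48 [[541.3, -75.6, 27.2, 16.3, -89.9]]
[[135 138 127 108 108 131 148 159 164 164 164 158 149 127 106 111 131 137 138 120  83  63  77 105]
 [136 138 134 124 108 102 121 136 148 149 148 133 115 103 111 128 137 140 137 124  91  61  70  86]
 [130 136 139 135 127 113 102 103 106 111 109 107 108 120 129 133 138 139 137 127  93  62  65  79]
 [127 140 139 138 133 132 125 119 119 118 119 124 130 133 136 139 138 139 138 128  97  60  57  74]
 [128 137 137 139 139 139 138 136 134 134 135 137 137 139 138 139 137 138 140 133 104  61  52  71]
 [126 139 140 138 138 139 137 138 137 134 133 132
[... 934 characters left out ...]
9  42]
 [116 133 136 129 110  81  75  76  82  90 100 101  98  93  90  89  91  95  97  95  77  57  48  45]
 [110 126 122 113  98  87  84  86  84  83  87  80  79  74  71  70  65  63  61  59  53  50  47  47]
 [ 94  94  87  80  75  73  76  78  79  81  72  62  55  52  50  52  49  51  48  45  46  46  47  45]
 [ 87  85  81  81  76  78  80  82  82  86  82  75  64  60  57  55  49  46  46  46  43  46  45  46]
 [ 84  87  85  86  86  86  86  86  84  84  87  86  82  76  78  75  68  56  49  46  44  46  45  47]
 [ 86  88  86  89  86  88  89  85  86  87  87  87  88  87  86  86  81  71  59  54  54  53  48  53]
 [ 84  88  88  89  88  87  90  87  86  85  86  88  90  90  86  88  87  84  79  79  75  65  63  66]]
```

```bash
cat >> h.py <<'E'
YS=5.8; YR=np.radians(YS); B1=np.array([.5845,.0131]); TR=np.array([.4578,-.3277]); G=.027
def dirv(deg): return np.array([np.cos(np.radians(deg)),np.sin(np.radians(deg))])
def st(x,y): return B1+np.array([[np.cos(YR),-np.sin(YR)],[np.sin(YR),np.cos(YR)]])@np.array([x,y])
def P(xy,z): return [float(xy[0]),float(xy[1]),float(z)]
def O(yaw): return [180.,0.,float(yaw)]
def grab(xy,zu,yaw,hi=.16,op=.6):
    fingers.gripper_to(op); robot.move_to(P(xy,hi),O(yaw)); robot.line_to(P(xy,zu+G),velocity=.12)
    fingers.gripper_to(0.,70); stat("grab")
def stat(s=""): print(s,round(robot.current_time_s(),1),"gap",round(robot.current_finger_gap(),3),"F",np.round(robot.current_contact_force(),1).tolist(),"gf",round(robot.current_gripper_force(),1),np.round(robot.current_tool_pos(),4).tolist())
def snap(name,cam="top"):
    f=vision.grab_frame(cam); cv2.imwrite(f"pics/{name}.png",f[:,:,::-1]); return f
E
python3 - <<'E'
from h import *
print(robot.current_eef_rot(), robot.tip_reach)
for xy,y in ((st(-52,0),YS),(st(-.052-.075,-.084),YS),(TR+[-.052,-.036],0),([.643,.2535],101.2),([.643,.2535],-78.8)): print(xy,y,robot.inverse_kinematics(P(xy,.16),O(y)))
b=st(-.052,-.084); grab(b,.024,YS)
robot.line_to(P(st(-.052-.08,-.084),.024+G),velocity=.05); stat("pulled")
robot.line_to(P(st(-.052-.08,-.084),.14)); stat("up"); snap("pull2")
E
```

```text
[1.79996816e+02 4.71311312e-04 1.60763384e+02] 0.017
[-51.14929686  -5.24182745] 5.8 None
[ 0.46663888 -0.08330413] 5.8 [-36.6082195   18.81749311  55.53577915 107.25381613 -17.37687916
  62.93062717 -58.6498976 ]
[ 0.4058 -0.3637] 0 [ -3.93657593  33.20940533  64.5979348   96.73632769 -31.62747795
  70.64221042 -21.97717264]
[0.643, 0.2535] 101.2 [-36.32048713  39.08618571  24.13814789  69.18343136 -15.49536216
  74.81366719  -1.78743853]
[0.643, 0.2535] -78.8 [-20.27244328  37.83641931  -4.73499509  68.3059977    3.01989817
  73.97357491 166.35036885]
grab 6.1 gap 0.383 F [-0.9, -0.5, 5.3] gf 70.3 [0.5422, -0.0761, 0.0522]
pulled 7.8 gap 0.385 F [3.1, 0.7, 5.5] gf 70.4 [0.4636, -0.084, 0.052]
up 8.6 gap 0.384 F [-0.4, -0.1, -1.7] gf 69.7 [0.46, -0.0833, 0.1388]
```

```bash
sed -i 's/G=.027/G=.029/' h.py; cat >> h.py <<'E'
def tray(dy):
    p=TR+[-.052,dy]; robot.move_to(P(p,.14),O(0)); stat("over tray")
    robot.line_to(P(p,.06)); print("touch",robot.line_to(P(p,.005+G-.001),velocity=.04,f_stop=5)); stat()
    fingers.gripper_to(.6); robot.line_to(P(p,.15),velocity=.2)
E
python3 - <<'E'
from h import *
tray(-.036)
b=st(-.052,0); grab(b,.024,YS)
robot.line_to(P(st(-.052-.08,0),.024+G),velocity=.05); stat("pulled")
robot.line_to(P(st(-.052-.08,0),.14)); stat("up")
tray(.036)
robot.move_to([.40,0.1,.25],O(0)); f=snap("tray2"); cv2.imwrite("pics/tray2z.png",cv2.resize(f[120:310,165:475,::-1],None,fx=2.58,fy=2.58)); stat()
E
```

```text
over tray 9.7 gap 0.38 F [-0.5, 0.9, -1.1] gf 74.0 [0.4069, -0.3618, 0.1392]
touch True
 11.0 gap 0.383 F [-0.6, 1.7, 4.9] gf 74.7 [0.4054, -0.3632, 0.0332]
grab 15.1 gap 0.384 F [-0.0, -0.1, 4.8] gf 70.6 [0.5338, 0.0077, 0.0542]
pulled 16.9 gap 0.381 F [3.2, 0.5, 6.2] gf 70.7 [0.4551, -0.0002, 0.0539]
up 17.6 gap 0.381 F [-0.2, 0.2, -1.4] gf 69.9 [0.4515, 0.0002, 0.1388]
over tray 18.7 gap 0.384 F [0.0, -0.3, -1.0] gf 69.9 [0.4065, -0.2899, 0.1393]
touch True
 20.0 gap 0.385 F [-0.4, 1.3, 4.4] gf 70.6 [0.4056, -0.2914, 0.0352]
 22.6 gap 0.602 F [0.4, 0.3, 0.4] gf 0.0 [0.4002, 0.0988, 0.2498]
```

View pics/tray2z.png

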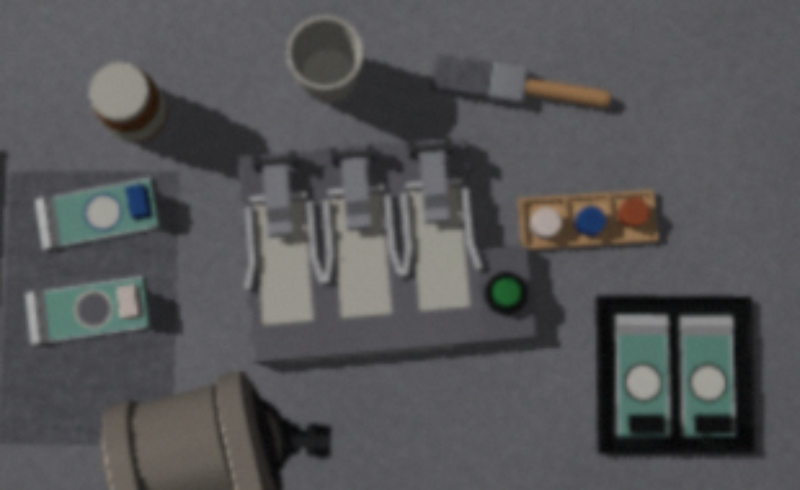

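```bash
cat >> h.py <<'E'
def fresh(box,f):
    hsv=cv2.cvtColor(f,cv2.COLOR_RGB2HSV); H,S,V=[hsv[...,i].astype(int) for i in range(3)]
    r=rectw(cv2.convexHull(np.vstack(blobs((H>65)&(H<100)&(S>40)&(V>60),box,4))),.005); print("fresh",r.tolist())
    a=r[4]%180; return r[:2]/1000-.0413*dirv(a), a
def insert(by,z0=.14):
    robot.move_to(P(st(-.137,by),z0),O(YS)); stat("over bay")
    robot.line_to(P(st(-.137,by),.065)); print("touch",robot.line_to(P(st(-.137,by),.024+G-.001),velocity=.04,f_stop=4)); stat()
    z=robot.current_tool_pos()[2]
    print("stop",robot.line_to(P(st(-.04,by),z),velocity=.04,f_stop=18)); stat("pushed")
    t=robot.current_tool_pos(); d=np.array(t[:2])-st(0,0); print("stage x",round(float(d@dirv(YS))*1000,1),"y",round(float(d@dirv(YS+90))*1000,1))
E
python3 - <<'E'
from h import *
f=vision.grab_frame("top")
print(fresh((178,185,228,220),f))
xy,a=fresh((173,222,225,262),f); print(xy,a)
grab(xy,0.,a); robot.line_to(P(xy,.14)); stat("up")
insert(0.)
fingers.gripper_to(.6); robot.line_to(P(st(-.052,0),.15),velocity=.2)
robot.move_to([.38,-.05,.25],O(0)); f=snap("w1"); cv2.imwrite("pics/w1z.png",cv2.resize(f[120:310,165:475,::-1],None,fx=2.58,fy=2.58)); stat()
print(fresh((178,185,228,220),f))
E
```

```text
fresh [635.2, 293.8, 110.5, 52.2, -78.8]
(array([0.64322188, 0.25328655]), np.float64(101.2))
fresh [528.0, 300.4, 110.9, 52.2, -81.5]
[0.53410453 0.25955364] 98.5
grab 26.0 gap 0.38 F [0.5, -0.5, 3.9] gf 71.0 [0.5351, 0.2599, 0.0303]
up 26.9 gap 0.382 F [-0.2, -0.3, -1.0] gf 70.3 [0.533, 0.2594, 0.1387]
over bay 27.9 gap 0.38 F [0.5, -0.2, -1.2] gf 70.3 [0.4487, 0.0005, 0.1398]
touch True
 28.9 gap 0.388 F [-1.3, -0.0, 4.5] gf 71.1 [0.4492, -0.0005, 0.0539]
stop True
pushed 29.4 gap 0.385 F [-0.6, 0.3, 5.3] gf 71.4 [0.4494, -0.0005, 0.054]
stage x -135.8 y 0.1
 31.5 gap 0.598 F [0.4, 0.1, 0.3] gf 0.0 [0.38, -0.0491, 0.2498]
fresh [635.2, 293.8, 110.5, 52.2, -78.9]
(array([0.64315116, 0.25327261]), np.float64(101.1))
```

View pics/w1z.png

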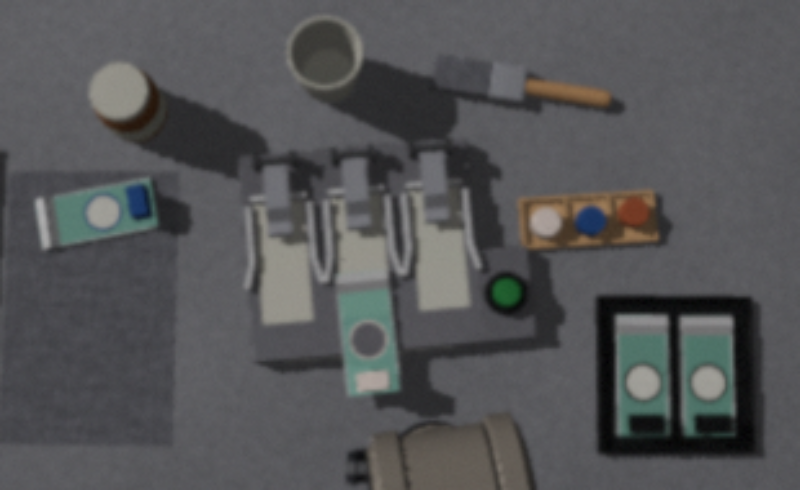

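The push stopped straight away on a false trigger. The white slide lies flat before bay1, with its grip at about (309,268). I'll take hold of it again and push with stepwise force checks.

```bash
cat >> h.py <<'E'
def push(by,z,x1=-.058,x2=-.046):
    robot.line_to(P(st(x1,by),z),velocity=.04); stat("at x1")
    x=x1
    while x<x2:
        x+=.0015; robot.line_to(P(st(x,by),z),velocity=.02)
        F=np.array(robot.current_contact_force()[:2])@dirv(YS); t=np.array(robot.current_tool_pos()[:2])-st(0,0)
        print(round(x*1000,1),"F",round(float(F),1),"x",round(float(t@dirv(YS))*1000,1))
        if F<-14: break
E
python3 - <<'E'
from h import *
p=st(-.1358,0); fingers.gripper_to(.6); robot.move_to(P(p,.12),O(YS)); robot.line_to(P(p,.0545)); fingers.gripper_to(0,70); stat("grab")
push(0.,.0542)
fingers.gripper_to(.6); stat("rel"); t=robot.current_tool_pos(); robot.line_to(P(t[:2],.15),velocity=.2)
robot.move_to([.38,-.05,.25],O(0)); f=snap("w2"); cv2.imwrite("pics/w2z.png",cv2.resize(f[170:260,240:380,::-1],None,fx=4,fy=4)); stat()
print(fresh((178,185,228,220),f)); print(rectw(cv2.convexHull(np.vstack(blobs(masks(f)["teal"],(291,195,320,250),4))),.029))
E
```

```text
grab 33.3 gap 0.383 F [-2.5, 0.6, 6.6] gf 69.7 [0.4507, -0.0005, 0.0561]
at x1 35.4 gap 0.382 F [-32.3, -1.3, 37.0] gf 74.0 [0.5141, 0.0042, 0.056]
-56.5 F -32.3 x -70.2
rel 36.0 gap 0.598 F [0.1, -1.0, 1.0] gf 0.0 [0.5293, 0.0079, 0.0547]
 37.5 gap 0.601 F [-0.1, 0.5, -0.4] gf 0.0 [0.3801, -0.049, 0.2499]
fresh [635.2, 293.7, 110.3, 52.2, -78.8]
(array([0.64322188, 0.25318655]), np.float64(101.2))
[570.    9.6  78.4  44.4   6.7]
```

View pics/w2z.png

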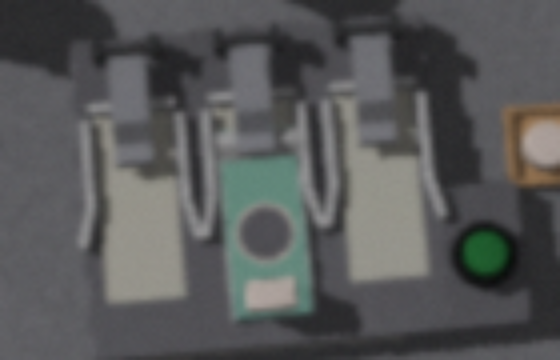

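The white slide is about 17 mm short, with its grip at about px (307,243). The compliant arm was pressing down (Fz 37 N), so the push was friction-bound. I'll push again while regulating Fz.

```bash
cat >> h.py <<'E'
def push(by,x,z,xend=-.030,Fmax=15,step=.002):
    "stepwise push along stage x; z command trimmed so that the tool neither presses nor lifts"
    last=None
    for i in range(60):
        F3=np.array(robot.current_contact_force()); F=F3[:2]@dirv(YS); L=F3[:2]@dirv(YS+90)
        t=np.array(robot.current_tool_pos()); d=t[:2]-st(0,0); tx=d@dirv(YS); ty=d@dirv(YS+90)
        print("c",round(x*1000,1),"x",round(tx*1000,1),"y",round((ty-by)*1000,1),"z",round(t[2]*1000,1),"F",round(F,1),"L",round(L,1),"Fz",round(F3[2],1))
        if F<-Fmax and tx>-.058 or x>xend: break
        z+=np.clip(.00025*(F3[2]-2),-.002,.002); x+=step
        robot.line_to(P(st(x,by),z),velocity=.05)
    return tx
E
python3 - <<'E'
from h import *
p=st(-.0702,0); fingers.gripper_to(.6); robot.move_to(P(p,.12),O(YS)); robot.line_to(P(p,.0565)); fingers.gripper_to(0,70); stat("grab")
push(0.,-.0702,.0565)
E
```

```text
grab 39.6 gap 0.384 F [-1.4, -0.6, 6.6] gf 70.4 [0.5158, 0.0055, 0.0584]
c -70.2 x -69.1 y -0.6 z 58.4 F -1.5 L -0.4 Fz 6.6
c -68.2 x -69.1 y -0.5 z 58.4 F -6.5 L 0.1 Fz 7.8
c -66.2 x -68.9 y -0.4 z 58.6 F -6.5 L -0.5 Fz 2.5
c -64.2 x -68.3 y -0.3 z 58.5 F -9.4 L 0.1 Fz 4.5
c -62.2 x -66.9 y -0.3 z 58.8 F -9.8 L 0.2 Fz 3.4
c -60.2 x -62.4 y -0.0 z 59.5 F -2.5 L -1.0 Fz -0.6
c -58.2 x -57.5 y 0.3 z 59.4 F -0.0 L 0.2 Fz -1.7
c -56.2 x -55.5 y 0.2 z 58.8 F -0.7 L 1.0 Fz -1.5
c -54.2 x -55.0 y 0.1 z 58.4 F -6.2 L 1.5 Fz 5.3
c -52.2 x -51.3 y -0.0 z 58.8 F 1.6 L -0.1 Fz -0.6
c -50.2 x -50.5 y -0.2 z 58.4 F -4.0 L 0.4 Fz 5.7
c -48.2 x -48.4 y -0.2 z 58.6 F -2.4 L -0.5 Fz -0.1
c -46.2 x -48.4 y -0.3 z 58.4 F -7.8 L 0.8 Fz 7.2
c -44.2 x -48.3 y -0.3 z 58.7 F -9.4 L 0.3 Fz 4.5
c -42.2 x -48.2 y -0.2 z 58.9 F -13.2 L 0.9 Fz 5.0
c -40.2 x -48.0 y -0.3 z 59.2 F -15.5 L 1.1 Fz 6.9
```

```bash
python3 - <<'E'
from h import *
fingers.gripper_to(.6); t=robot.current_tool_pos(); robot.line_to(P(t[:2],.15),velocity=.2)
robot.move_to([.40,.05,.25],O(YS)); f=snap("w3")
print("white",rectw(cv2.convexHull(np.vstack(blobs(masks(f)["teal"],(291,195,320,255),4))),.029))
xy,a=fresh((170,185,228,262),f); print(xy,a)
r=blobs(masks(f)["blue"],(170,185,240,262)); print("blueblock",rectw(r[0],.021))
jr=recognise("jar","top"); print("jar",[(px2w("top",[d["rect"][:2]],.05).round(3).tolist(),round(d["p"],2)) for d in jr[:2]])
if abs(a-101)<4:
    grab(xy,0.,a); robot.line_to(P(xy,.14)); stat("up")
    by=.084; p=st(-.137,by); robot.move_to(P(p,.14),O(YS)); stat("over bay")
    robot.line_to(P(p,.065)); print("touch",robot.line_to(P(p,.024+G-.001),velocity=.04,f_stop=4)); stat()
    z=robot.current_tool_pos()[2]+.001
    robot.line_to(P(st(-.085,by),z),velocity=.05)
    push(by,-.085,z)
E
```

```text
white [588.5  11.9  78.1  47.    3.6]
fresh [635.4, 293.8, 110.5, 52.5, -78.9]
[0.64335116 0.25327261] 101.1
blueblock [643.5 255.1  35.3  21.5  13.2]
jar [([[0.747, 0.259]], 0.85)]
grab 48.4 gap 0.384 F [0.4, -0.1, 5.0] gf 71.3 [0.6444, 0.2535, 0.0305]
up 49.3 gap 0.383 F [0.1, 0.4, -1.2] gf 70.7 [0.6423, 0.2532, 0.1384]
over bay 50.6 gap 0.383 F [0.6, -0.2, -0.6] gf 70.8 [0.4405, 0.0836, 0.1402]
touch True
 51.5 gap 0.382 F [-1.1, 1.0, 4.4] gf 71.7 [0.4407, 0.0833, 0.054]
c -85.0 x -84.9 y -0.1 z 55.0 F 1.1 L -0.3 Fz -1.9
c -83.0 x -84.0 y -0.2 z 54.3 F -4.2 L -0.5 Fz 5.7
c -81.0 x -80.7 y -0.1 z 54.9 F -0.3 L -1.7 Fz -1.1
c -79.0 x -79.8 y -0.2 z 54.4 F -3.7 L -1.1 Fz 5.7
c -77.0 x -76.9 y -0.1 z 54.8 F -0.8 L -1.7 Fz -1.4
c -75.0 x -76.1 y -0.2 z 54.3 F -4.5 L -1.3 Fz 4.7
c -73.0 x -75.3 y -0.1 z 54.4 F -6.2 L -1.6 Fz 2.4
c -71.0 x -75.3 y -0.2 z 54.3 F -9.8 L -1.6 Fz 7.2
c -69.0 x -73.1 y -0.1 z 55.0 F -7.7 L -1.6 Fz 0.8
c -67.0 x -71.4 y -0.1 z 54.7 F -8.6 L -1.7 Fz 3.2
c -65.0 x -69.8 y -0.1 z 54.8 F -9.2 L -2.8 Fz 2.4
c -63.0 x -68.1 y -0.2 z 54.8 F -10.1 L -1.2 Fz 1.9
c -61.0 x -62.0 y -0.2 z 55.5 F -0.2 L -2.1 Fz -4.6
c -59.0 x -58.7 y -0.3 z 54.6 F -1.5 L -3.3 Fz -2.7
c -57.0 x -58.2 y -0.3 z 54.3 F -8.0 L -2.0 Fz 8.6
c -55.0 x -54.2 y -0.2 z 55.3 F -0.9 L -2.4 Fz -2.0
c -53.0 x -52.8 y -0.2 z 54.4 F -1.3 L -2.6 Fz 1.1
c -51.0 x -51.3 y -0.3 z 54.4 F -5.2 L -2.2 Fz 3.2
c -49.0 x -50.7 y -0.2 z 54.3 F -7.4 L -1.8 Fz 4.8
c -47.0 x -50.6 y -0.0 z 54.4 F -9.5 L -1.9 Fz 4.7
c -45.0 x -50.5 y 0.1 z 54.4 F -12.3 L -2.2 Fz 5.5
c -43.0 x -50.3 y 0.1 z 54.7 F -15.2 L -1.1 Fz 6.5
```

```bash
python3 - <<'E'
from h import *
fingers.gripper_to(.6); t=robot.current_tool_pos(); robot.line_to(P(t[:2],.15),velocity=.2)
robot.move_to([.38,-.15,.25],O(YS)); f=snap("b1"); s=snap("b1s","side"); stat()
a=cv2.resize(f[165:255,235:435,::-1],(800,360)); b=cv2.resize(s[140:260,220:420,::-1],(400,240))
o=np.zeros((600,800,3),np.uint8); o[:360]=a; o[360:,:400]=b; cv2.imwrite("pics/b1z.png",o)
M=masks(f)
def show(k,box,z,n=1):
    for c in blobs(M[k],box)[:n]: print(k,rectw(c,z).tolist())
show("white",(365,195,382,215),.015);show("blue",(382,195,400,215),.015); show("wood",(360,190,430,222),.008)
show("blue",(265,228,290,250),.045); show("white",(295,228,318,250),.045)
print("circles"); show("white",(262,210,290,230),.029); show("green",(350,220,375,245),.036)
E
```

```text
60.2 gap 0.601 F [-0.5, 0.4, 0.1] gf 0.0 [0.3805, -0.1493, 0.2499]
white [625.6, -186.1, 25.7, 22.7, -89.8]
blue [624.3, -237.0, 25.8, 25.6, -1.2]
wood [628.0, -236.0, 149.9, 54.3, -86.1]
blue [525.9, 97.6, 32.6, 18.9, -89.8]
white [538.4, 9.8, 29.8, 16.3, -89.8]
circles
white [569.7, 98.2, 27.7, 24.8, 0.8]
green [544.9, -141.9, 27.4, 27.0, -45.2]
```

View pics/b1z.png

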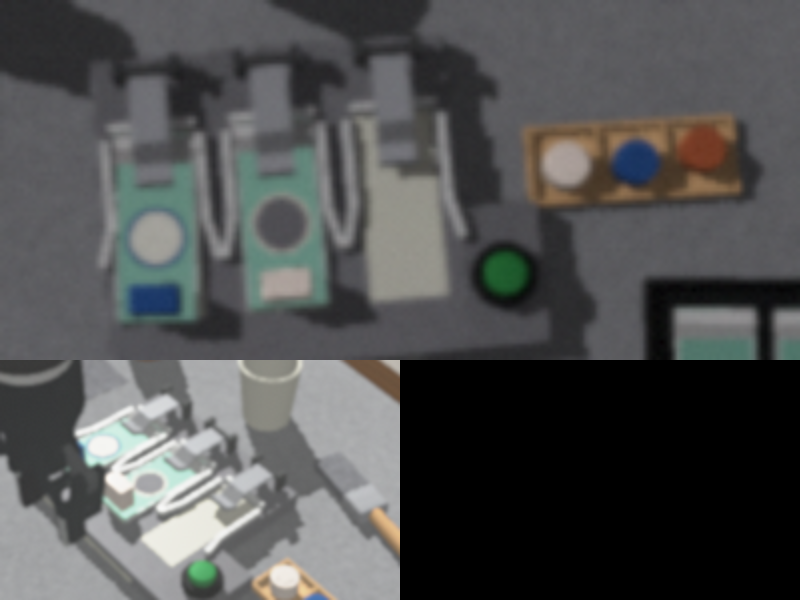

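Both clips lie down over their slides and the forces dropped before the end stop. Blue circle at px (274,224), white at (305,221). The discs are white at (376,205) and blue at (393,205). Discs next.

```bash
cat >> h.py <<'E'
def disc(xy,by,cx=-.006):
    fingers.gripper_to(.6); robot.move_to(P(xy,.12),O(94)); robot.line_to(P(xy,.0295),velocity=.1)
    fingers.gripper_to(0.,35); stat("grip"); D=robot.current_tool_pos()[2]-.004
    robot.line_to(P(xy,.15)); stat("up")
    p=st(cx,by); robot.move_to(P(p,.15),O(YS)); stat("over")
    robot.line_to(P(p,.029+D+.012)); print("touch",robot.line_to(P(p,.029+D-.003),velocity=.02,f_stop=2.5)); stat()
    fingers.gripper_to(.5); robot.line_to(P(p,.15),velocity=.15)
E
python3 - <<'E'
from h import *
disc([.6243,-.237],.085)
robot.move_to([.42,-.15,.25],O(YS)); f=snap("d1"); stat()
print([rectw(c,.04).tolist() for c in blobs(masks(f)["blue"],(255,205,295,250))])
a=cv2.resize(f[165:255,235:435,::-1],(800,360)); cv2.imwrite("pics/d1z.png",a)
E
```

```text
grip 63.4 gap 0.356 F [-0.4, 0.7, 3.1] gf 34.9 [0.6251, -0.2375, 0.0307]
up 64.4 gap 0.355 F [0.5, 0.3, 0.4] gf 34.7 [0.6236, -0.2364, 0.1486]
over 66.0 gap 0.354 F [0.5, -0.3, -0.4] gf 34.7 [0.57, 0.0961, 0.1499]
touch True
 67.3 gap 0.352 F [-0.9, 0.3, 4.4] gf 35.1 [0.5699, 0.0972, 0.0557]
 69.6 gap 0.498 F [0.4, 0.3, -0.3] gf 0.0 [0.421, -0.1481, 0.2496]
[[572.7, 97.4, 30.2, 24.7, -89.8], [526.3, 98.0, 32.7, 19.0, -89.8]]
```

View pics/d1z.png

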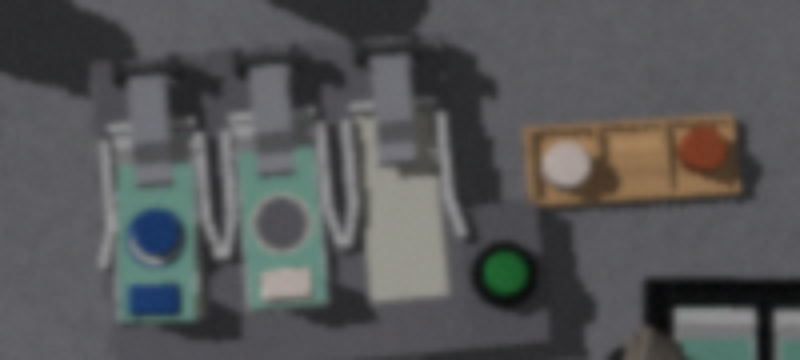

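The blue disc stands on its circle (crop 155,232, circle at 156,237, the offset being parallax). White disc next, aimed at the circle measured at px (305.2,220.5).

```bash
python3 - <<'E'
from h import *
w=px2w("top",[[305.0,220.3]],.029)[0]; d=w-B1; print("circle stage",round(d@dirv(YS)*1000,1),round(d@dirv(YS+90)*1000,1))
cx=float(np.clip(d@dirv(YS),-.009,-.004)); cy=float(np.clip(d@dirv(YS+90),-.001,.003))
disc([.625,-.187],cy,cx)
robot.move_to([.42,-.15,.25],O(YS)); f=snap("d2"); s=snap("d2s","side"); stat()
a=cv2.resize(f[165:255,235:435,::-1],(800,360)); b=cv2.resize(s[140:260,220:420,::-1],(400,240))
o=np.zeros((600,800,3),np.uint8); o[:360]=a; o[360:,:400]=b; cv2.imwrite("pics/d2z.png",o)
E
```

```text
circle stage -4.4 -1.1
grip 72.6 gap 0.354 F [-0.7, 0.2, 3.0] gf 35.0 [0.6258, -0.1874, 0.0307]
up 73.6 gap 0.352 F [0.2, -0.3, -1.0] gf 34.7 [0.6242, -0.1865, 0.1486]
over 75.1 gap 0.357 F [-0.8, -0.5, 0.6] gf 34.7 [0.5801, 0.011, 0.1498]
touch True
 76.4 gap 0.352 F [-0.9, -0.2, 4.2] gf 35.1 [0.5802, 0.0118, 0.0557]
 78.5 gap 0.499 F [0.5, -0.1, 0.5] gf 0.0 [0.4211, -0.1482, 0.2495]
```

View pics/d2z.png

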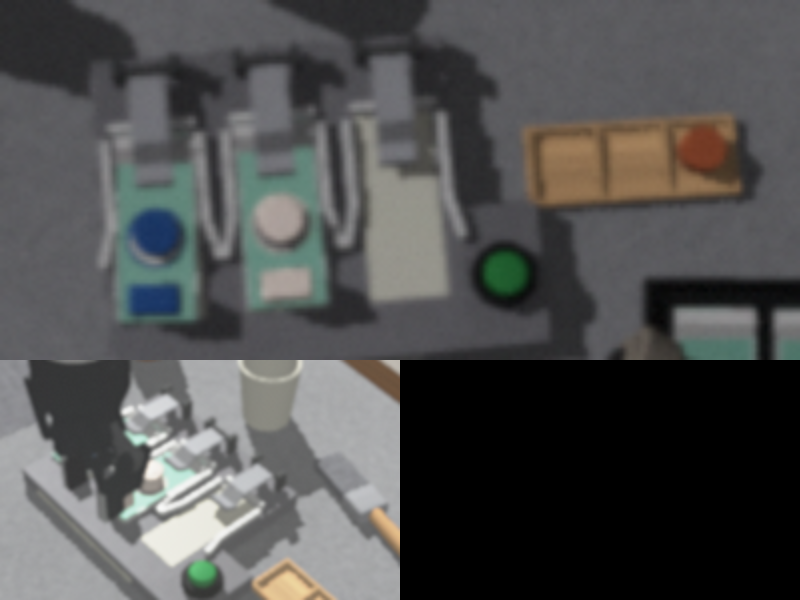

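Both discs stand upright on their circles (crop 156,232 and 280,218) and the clips are down. Now the button at (0.545,-0.142).

```bash
python3 - <<'E'
from h import *
fingers.gripper_to(0.,30); p=[.545,-.142]
robot.move_to(P(p,.12),O(YS)); robot.line_to(P(p,.075))
z=.075; h=[]
while z>.025:
    z-=.001; robot.line_to(P(p,z),velocity=.03); F=robot.current_contact_force()[2]; h.append((round(z*1000),round(robot.current_tool_pos()[2]*1000,1),round(float(F),1)))
    if F>14: break
print(h[-18:]); robot.pause(.2); stat()
robot.line_to(P(p,.15),velocity=.15); robot.move_to([.40,-.05,.3],O(YS)); robot.pause(.5)
f=snap("e"); cv2.imwrite("pics/e_z.png",cv2.resize(f[120:310,165:475,::-1],None,fx=2.58,fy=2.58)); stat()
E
```

```text
[(72, np.float64(71.9), 0.1), (71, np.float64(70.9), -0.2), (70, np.float64(69.9), -0.1), (69, np.float64(68.9), -0.6), (68, np.float64(67.9), -1.1), (67, np.float64(66.9), -0.2), (66, np.float64(65.9), -0.4), (65, np.float64(64.9), -0.5), (64, np.float64(63.9), -0.0), (63, np.float64(63.2), 1.3), (62, np.float64(62.1), 0.6), (61, np.float64(61.1), 1.9), (60, np.float64(60.1), 1.5), (59, np.float64(59.1), 3.7), (58, np.float64(58.1), 3.0), (57, np.float64(57.2), 4.4), (56, np.float64(57.1), 9.7), (55, np.float64(57.0), 15.3)]
 85.4 gap -0.001 F [-2.9, 1.0, 15.1] gf 7.6 [0.5452, -0.1422, 0.0569]
 87.6 gap 0.002 F [0.3, 0.2, 0.1] gf 0.0 [0.4, -0.0501, 0.3]
```

View pics/e_z.png

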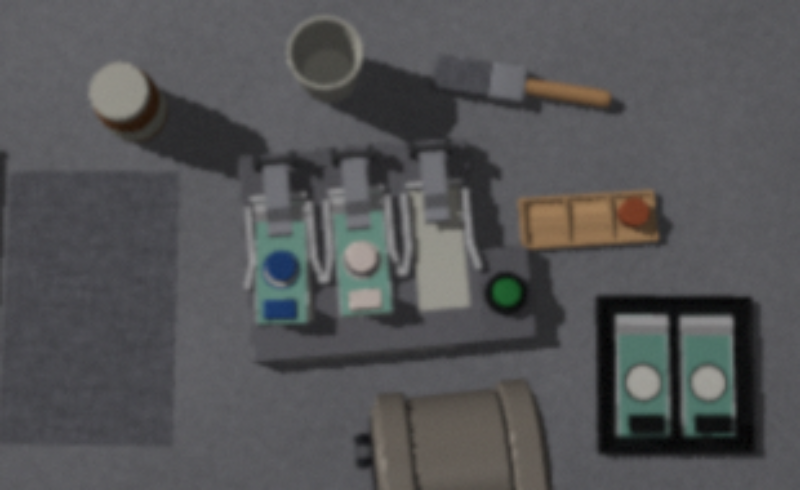

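The button travelled its full 6 mm to a hard stop. The picture shows the slides, discs and tray as required: blue at (281,267), white at (361,257). The white slide's rear edge matches the used slide's original home position.

```bash
python3 -c "
from h import *
print(workorder.close_job())"
```

```text
the job is handed in; nothing more can be done
None
```

I handed the job in at about 88 s on the robot's clock; no verdict came back, so these results are from the camera and force readings: both used slides are flat in the return tray, the white and blue slides are home in bay1 and bay0 with their discs on the circles, the lamp button was pressed fully, and the cup, jar and brush look unmoved.

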